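# Dock the sample frame behind its gravity catches

## Robot

A 7-joint arm with a two-finger parallel gripper is mounted at the origin on the work surface. World frame = base frame: x ahead of the robot, y to its left, z up, the work surface at z = 0. Lengths are in m, angles in rad, forces in N, time in s.
With the tool pointing down it reaches from about 0.375 to 0.925 m from the base axis. Payload 3.1 kg.
Tool frame: the origin (TCP) lies between the finger pads; the fingertips stand 17 mm ahead of it and the grasp point (between the pads) lies 2 mm behind it (arm.tips_ahead is the distance from the TCP to the fingertips, in m); z points along the fingers, y is the direction in which the jaws open and shut (so a half turn about z gives the same grasp; the last joint's range is limited). The gripper opens to 85 mm and grips with 20 to 120 N. Pads are 22 mm wide; open, the fingers measure 114 mm over their backs; the gripper's body (76 mm by 85 mm) begins 54 mm behind the grasp point. The pads swing forward as they close: fully open they stand 13 mm farther back than shut.
Start: joints at [-1.257, 0.383, 0.044, 1.598, -0.018, 1.161, -0.05], TCP at [0.26, 0.596, 0.248] pointing down, gripper open.
Joint ranges: [-2.61, 2.61], [-0.41, 2.15], [-1.48, 1.57], [0, 2.5], [-1.57, 4.71], [0.05, 1.97], [-2.85, 2.85]. Speed limits (rad/s): [2.79, 2.79, 3.14, 3.14, 3.14, 3.14, 3.14].

## Interface

Orientations are given as a unit quaternion [w, x, y, z].
In Python, from rig import arm, imaging gives the robot as it stands.
- The arm moves only by the tool send_rows, never from a script. Its argument "commands" is a list of rows, each a list of 7 numbers: the shift along the tool's x, y, z in mm, then the turn, a rotation vector about the tool's x, y, z in rad, then the opening, from 0 (shut) to 1 (fully open). In form: [[x, y, z, rx, ry, rz, fingers], ...]. A call has 1 to 10 rows; each row is the pose to reach, as a shift and turn from the pose measured when the call began, along the tool's axes at that moment; what a row does not reach only later rows make up. A row lasts 1/12 s, in which the tool goes at most 41.7 mm and 7.16 degrees, less where a joint would pass 70% of its speed; a pose out of reach is approached as far as the arm can. A call with a gripper value outside its range is refused whole. The fingers move at their own pace and stop on an object; the grip force is fixed at half the most. Time passes only in rows, so rows that repeat a pose let the fingers close. It gives the time, the measured TCP pose, the force and the opening at its end, in the units of the state.
- arm.read_state(): the state, without advancing time (a new reading comes with each control period).
- imaging.capture(name): name is "scene" or "top" or "wrist"; returns (picture, depth): 400x640x3 uint8, blue, green, red; 400x640 float32, m along the optical axis (not along the pixel's ray), 0 where there is no reading.
- imaging.camera_info(name): a dict with "intrinsics" (3x3 intrinsics, pixels), "R" (3x3) and "t" (3): a world point X has camera coordinates R X + t; the wrist camera has in their place "T_tool_cam" (4x4, takes a point from camera to tool coordinates, whose origin is the TCP and whose axes are the flange's). Camera axes: x right, y down, z forward; pixel columns grow to the right and rows downward; lengths in m; the calibration is good to about 2 mm. A picture is of the moment at which its call begins: read the wrist's pose just before it. camera_info takes no time and is no camera call.
- arm.job_done(): hands the job in, once; it reports no verdict.
The state is a dict: "t": time; "joints": joint angles; "qd": joint speeds; "tau": joint torques, N m; "tool_pos": TCP position; "ee_rot": TCP orientation; "force": force on the tool from outside, world axes, zero at the start; "wrist_torque": the same for the moment, N m; "width": finger opening in m.
Only numpy, scipy, OpenCV 4.12 (cv2) and the standard library are available. Lean on these libraries where they do the work, as an engineer would, in place of code of your own. Each camera call takes 0.05 s, during which the arm holds its last target. There are 200 camera calls.

## Task

Pick the sample frame up off the rubber mat by its black handle bar, keep it level, set it on the open end of the dock between the flared guides and slide it in so that its own front edge lifts the two hinged catches. Push it gently against the spring plungers, without ramming the back wall, until both catches have dropped behind it, then let go so that the springs hold it against the catches. Do not touch the catches with the gripper, and leave the other things on the table where they are.

Things in the scene. Friction and masses are not known exactly. Their poses are not given: they have to be found in the camera images.
- frame: loose sample frame: bare aluminium, 130 mm long (its x), 116 mm wide (its y), 14 mm thick, 0.33 to 0.55 kg, two glass slides in its middle. Origin: centre of its underside; z up. Either short edge may go in first. A black bail handle stands on its middle (see frame_grip).
- frame_grip (a point): middle of the handle bar, 45 mm above the frame's underside; axes as the frame's. The bar is 10 mm wide (x), 70 mm long (y), 14 mm high, on two 8 mm posts at y = -30 and +30 mm; free gap of 24 mm between bar and frame.
- dock: fixed to the table: aluminium base plate 345 x 156 mm with white slippery glide strips, their tops 12 mm above the table (the deck). Origin: centre of the underside; +x is the direction in which the frame is slid in, z up; open end at -x, towards the robot. From 12 to 137 mm past the latch line a keeper strip on each rail reaches 9 mm inward, 16.5 mm above the deck: the frame can only be slid in.
- rail_start (a point): point on the deck, mid-way between the rails, 61 mm before (-x of) the latch line; axes as the dock's. Here the straight, slippery white plastic guide rails begin: 120 mm apart, 20 mm high. Over the 52 mm before it (-x) the guides flare out, about 13 mm more per side at their tips; the bare deck reaches on to 114 mm before it.
- latch_line (a point): point on the deck (12 mm above the table), mid-way between the rails, in line with the nose faces of the resting catches; axes as the dock's; 2.5 mm in +x of the dock's origin. The latched frame's rear edge stands just past it: the frame's centre is then about 65 mm in +x of this point.
- back_wall: aluminium wall, 24 mm high, across the inner end of the deck. Origin: middle of the lower edge of its face that looks to the open end, on the deck, 135.5 mm past the latch line; +x as the dock's. The frame meets it when its rear edge is 5.5 mm past the latch line. The wall, plungers included, must not be pressed with more than 20 N.
- plunger_tips (a point): mid-way between the tips of the two steel spring plungers (12 mm round, 30 mm either side) that stand 7.5 mm out of the back wall. Together they push back with 6 N when first touched, 1 N more per mm, 13.5 N when flush with the wall. The catches drop once the frame's rear edge is about 3 mm past the latch line, the plungers then being pressed in 5 mm (11 N).
- catch_left_nose (a point): lower corner of the nose of the left catch (dock's +y side), 3 mm above the deck at rest. The catch is a steel arm 12 mm wide, 48 mm left of the dock's middle, hinged on a pin 56 mm before the latch line, 23 mm above the deck (cheeks to 36 mm); it slopes down to its nose, so that a 14 mm thick edge pushed in along the deck lifts it; it falls back by its own weight (0.08 kg).
- catch_right_nose (a point): the same for the right catch (dock's -y side)
- catch_left (a joint): angle of the left catch, rad: 0 at rest (down), about 0.2 when its nose rides on top of the frame
- catch_right (a joint): angle of the right catch, rad: as the left one
- mat: black rubber mat 210 x 190 x 3 mm, fixed on the table, on which the frame lies; origin: centre of its underside
- bottle: bystander: amber bottle, 60 mm wide, 115 mm high; origin: centre of its underside
- objective_can: bystander: clear plastic objective can, 48 mm wide, 62 mm high; origin: centre of its underside
- mouse: bystander: black computer mouse, 100 x 60 x 32 mm; origin: centre of its underside
- flat_insert: bystander: flat black plastic stage insert without a handle, 110 x 160 x 8 mm; origin: centre of its underside
Things that resemble listed ones, but are neither listed nor needed, are in the scene too. Of the things shaped like the frame, the aluminium one is meant.

How it is judged:
By the outcome, as a careful person would: the job done as asked, in the order asked, and still so for the second after the job is handed in, with the robot touching nothing.
It also fails if it takes over 69 s, if anything falls off the work surface, if the arm or the gripper's body presses on something with over 40 N, if the wrist force passes 120 N, or if a joint passes its speed limit or range.

## Working session

There is one attempt and no reset: what is moved stays moved. The work goes in short steps, Python scripts to look and compute and a tool call to move; the robot and the scene stay as the last step left them, time stands still between calls to the robot, and variables do not carry over. Pictures are saved under pics/ and viewed, about 8 in all and at most 12, crops included, and the job is handed in when it is done.

Besides the shell and the picture viewer there is one more tool, called after "Emit:" as name(argument=value, ...), one argument or row to a line, values as JSON. send_rows: Moves the arm, as the interface text tells. Its arguments: {"type":"object","properties":{"commands":{"type":"array"}},"required":["commands"]}

```bash
ls; mkdir -p pics
python3 - <<'E'
from rig import arm, imaging
import cv2,numpy as np
print(arm.read_state(), arm.tips_ahead)
for n in ("scene","top","wrist"):
    print(n,imaging.camera_info(n))
for n in ("scene","top"):
    p,d=imaging.capture(n); cv2.imwrite(f"pics/{n}0.png",p); np.save(f"pics/{n}0.npy",d)
E
```

```text
pics
{'t': 0.0, 'joints': array([-1.25677895,  0.38384902,  0.04379765,  1.59960104, -0.01789919,
        1.16120141, -0.0499126 ]), 'qd': array([ 0.00101294, -0.00068885,  0.00030572,  0.00055062,  0.00168281,
        0.00134871,  0.00059577]), 'tau': array([ 4.43377085e-04, -4.33463037e+01,  1.02482960e+00, -2.49516213e+01,
        1.06976414e-02,  1.12006333e-02,  1.18691478e-06]), 'tool_pos': array([0.25979724, 0.594827  , 0.24686494]), 'ee_rot': array([-2.08111862e-04,  2.04407259e-01,  9.78885026e-01, -1.31715426e-03]), 'force': array([-0.18329539,  0.23195178,  0.76953457]), 'wrist_torque': array([-0.00605057, -0.03429205,  0.00250264]), 'width': 0.08509300167880514} 0.017
scene {'intrinsics': array([[492.93532675,   0.        , 320.34321513],
       [  0.        , 492.93532675, 199.74228436],
       [  0.        ,   0.        ,   1.        ]]), 'R': array([[-0.35635396,  0.93420542,  0.0164954 ],
       [ 0.71441413,  0.28380746, -0.6395825 ],
       [-0.60218295, -0.21613321, -0.76854546]]), 't': array([ 0.09762547, -0.30319332,  1.76875573])}
top {'intrinsics': array([[468.
[... 175 characters left out ...]
83637,  0.01010136],
       [-0.99003985,  0.01344335, -0.14014413],
       [ 0.1399854 , -0.01210379, -0.99007959]]), 't': array([0.07697148, 0.50502859, 1.70903349])}
wrist {'intrinsics': array([[280.69654812,   0.        , 315.9526227 ],
       [  0.        , 280.69654812, 198.13419381],
       [  0.        ,   0.        ,   1.        ]]), 'T_tool_cam': array([[-6.43123454e-04, -9.48387279e-01, -3.17113789e-01,
         8.21697419e-02],
       [ 9.99999265e-01, -9.35993222e-04,  7.71209239e-04,
        -2.11149438e-04],
       [-1.02822139e-03, -3.17113060e-01,  9.48387184e-01,
        -1.26188835e-01],
       [ 0.00000000e+00,  0.00000000e+00,  0.00000000e+00,
         1.00000000e+00]])}
```

View pics/top0.png

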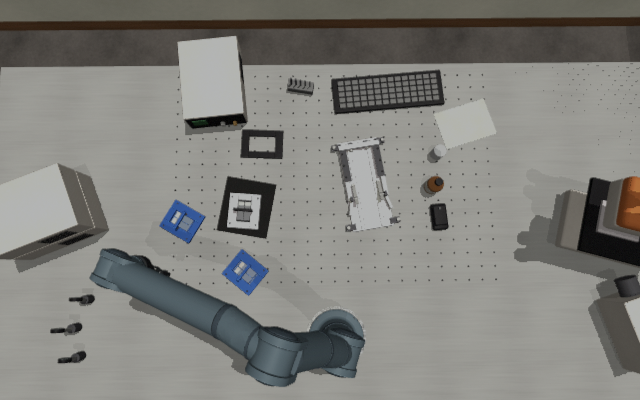

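View pics/scene0.png

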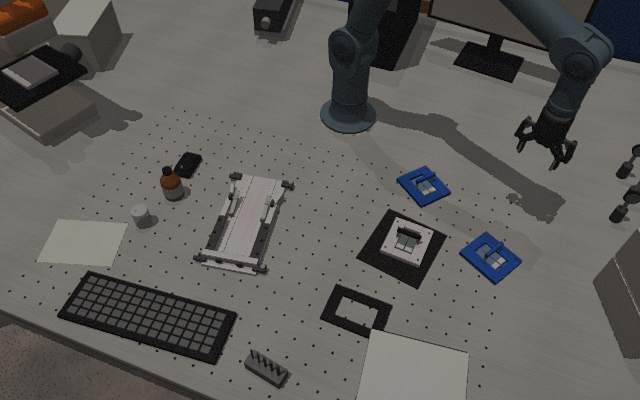

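The top view shows the candidates: the aluminium frame on the black mat at (244,210), blue look-alikes at (182,221) and (245,271), and the flat insert without a handle at (262,144). I choose (244,210). The dock is at (366,185), with its open end at the bottom of the image, towards the robot. The scene view shows the same frame at (408,240) and the dock at (245,220).

```bash
cat > h.py <<'E'
from rig import arm, imaging
import cv2,numpy as np
from scipy.spatial.transform import Rotation as Ro
def pose():
    s=arm.read_state(); q=s['ee_rot']; T=np.eye(4)
    T[:3,:3]=Ro.from_quat([q[1],q[2],q[3],q[0]]).as_matrix(); T[:3,3]=s['tool_pos']; return T,s
def cam(n,T=None):
    c=imaging.camera_info(n)
    if n=="wrist":
        W=T@c['T_tool_cam']; return c['intrinsics'],W[:3,:3],W[:3,3]
    return c['intrinsics'],c['R'].T,-c['R'].T@c['t']
def ray(C,uv,z):
    K,R,o=C; uv=np.atleast_2d(uv).astype(float)
    d=np.c_[uv,np.ones(len(uv))]@np.linalg.inv(K).T@R.T
    return o+d*((z-o[2])/d[:,2])[:,None]
def proj(C,X):
    K,R,o=C; p=(np.atleast_2d(X)-o)@R@K.T; return p[:,:2]/p[:,2:]
E
python3 - <<'E'
from h import *
p=cv2.imread("pics/top0.png")
C=cam("top")
def up(x0,y0,x1,y1,s): return cv2.resize(p[y0:y1,x0:x1],None,fx=s,fy=s,interpolation=cv2.INTER_CUBIC)
a=up(205,165,290,245,4.6); b=up(320,130,410,240,5)
H=max(a.shape[0],b.shape[0]); f=lambda i:cv2.copyMakeBorder(i,0,H-i.shape[0],0,0,cv2.BORDER_CONSTANT)
im=np.hstack([f(a)[:, :345],f(b)]); cv2.imwrite("pics/crop1.png",np.hstack([f(a)[:, :391-40],f(b)])[:, :800]); 
g=p.astype(int).sum(2)/3
# frame: bright within mat
m=np.zeros(g.shape,np.uint8); m[175:240,215:280]=(g[175:240,215:280]<60)
mat=max(cv2.findContours(m,0,2)[0],key=cv2.contourArea); hull=cv2.convexHull(mat)
r=cv2.minAreaRect(hull); bx=cv2.boxPoints(r); print("mat",r,ray(C,bx,.003).round(4).tolist(), ray(C,r[0],.003))
h=np.zeros_like(m); cv2.fillConvexPoly(h,cv2.approxPolyDP(hull,1,True),1); h=cv2.erode(h,np.ones((5,5)))
fm=((g>110)&(h>0)).astype(np.uint8)
fc=max(cv2.findContours(fm,0,2)[0],key=cv2.contourArea); r=cv2.minAreaRect(fc); bx=cv2.boxPoints(r)
w=ray(C,bx,.017); print("frame",r,w.round(4).tolist(),w.mean(0))
for i in range(2): e=w[i+1]-w[i]; print(np.linalg.norm(e),np.degrees(np.arctan2(e[1],e[0])))
E
```

```text
mat ((246.1439971923828, 207.2080078125), (49.9090461730957, 54.56006622314453), 10.30484676361084) [[0.3987, 0.4387, 0.003], [0.6032, 0.4044, 0.003], [0.5661, 0.2174, 0.003], [0.3626, 0.2546, 0.003]] [[0.4817915  0.32882683 0.003     ]]
frame ((243.37994384765625, 210.38084411621094), (30.97008514404297, 34.82509994506836), 4.969740867614746) [[0.409, 0.3999, 0.017], [0.5398, 0.39, 0.017], [0.528, 0.2739, 0.017], [0.3974, 0.285, 0.017]] [0.46854884 0.33718514 0.017     ]
0.13115025685929002 -4.310076290664297
0.11669757443907672 -95.79723488587005
```

View pics/crop1.png

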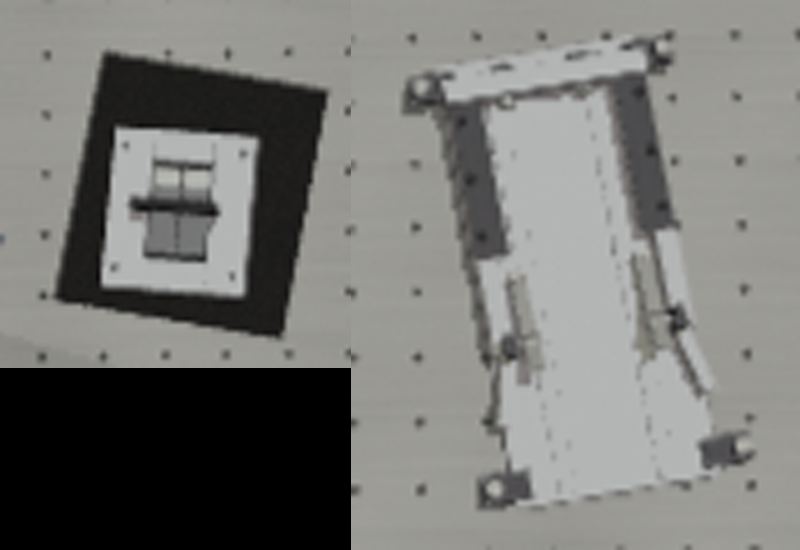

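The crop confirms the choice: bare aluminium with a black handle bar, on the mat. The dock's flared end points towards the robot, yawed about +8°. Next I fly over the dock for a close wrist view.

```bash
cat >> h.py <<'E'
def goto(p,yaw,T=None):
    "shift(mm)/rotvec to put TCP at p, tool down, tool y along yaw(deg)"
    if T is None: T=pose()[0]
    y=np.radians(yaw); Y=np.array([np.cos(y),np.sin(y),0]); Z=np.array([0,0,-1.]); X=np.cross(Y,Z)
    R=np.c_[X,Y,Z]
    return ((T[:3,:3].T@(np.array(p)-T[:3,3]))*1000).round(1), Ro.from_matrix(T[:3,:3].T@R).as_rotvec().round(4)
E
python3 - <<'E'
from h import *
C=cam("top")
cr=lambda u,v:(320+(u-351)/5,130+v/5)
c=ray(C,[cr(495,500),cr(735,460),cr(440,95),cr(610,80),cr(570,290)],.012); print(c.round(4))
print(goto([c[4][0]+0.02,c[4][1]-0.08,.2],8))
print(goto([.5,.15,.25],8))
E
```

```text
[[ 0.3894 -0.0566  0.012 ]
 [ 0.4169 -0.2379  0.012 ]
 [ 0.7008 -0.0223  0.012 ]
 [ 0.711  -0.1532  0.012 ]
 [ 0.5479 -0.1176  0.012 ]]
(array([-599.5, -602.8,   48.5]), array([-0.0021,  0.0013,  1.0194]))
(array([-398.2, -311.6,   -2.2]), array([-0.0021,  0.0013,  1.0194]))
```

Emit:
send_rows(
  commands=[
    [-100,-100,0,0,0,0.12,1],
    [-135,-130,5,0,0,0.24,1],
    [-170,-155,10,0,0,0.36,1],
    [-200,-185,15,0,0,0.48,1],
    [-230,-210,20,0,0,0.6,1],
    [-260,-235,20,0,0,0.72,1],
    [-290,-260,25,0,0,0.84,1],
    [-320,-290,25,0,0,0.96,1],
    [-350,-320,30,0,0,1.02,1],
    [-380,-350,30,0,0,1.02,1],
  ],
)

```text
t: 0.93
tool_pos: [0.4285, 0.2134, 0.2227]
ee_rot: [0.0, 0.657, 0.754, -0.001]
force: [-0.0, 0.5, 0.5]
width: 0.0855
```

Run:
```python
from h import *
T,s=pose();print(s['t'],T.round(3),s['joints'])
print(goto([.57,-.2,.2],8))
```

```text
0.9333 [[-0.137  0.991 -0.001  0.429]
 [ 0.991  0.137 -0.002  0.213]
 [-0.002 -0.002 -1.     0.223]
 [ 0.     0.     0.     1.   ]] [-0.92858687  0.08056847  0.39894791  2.03956396 -0.03493824  1.03049963
 -0.3756199 ]
(array([-428.9,   83.7,   23.4]), array([-0.0018,  0.0022, -0.0025]))
```

Emit:
send_rows(
  commands=[
    [-40,8,2,0,0,0,1],
    [-80,16,4,0,0,0,1],
    [-120,24,6,0,0,0,1],
    [-160,32,8,0,0,0,1],
    [-200,40,10,0,0,0,1],
    [-240,48,12,0,0,0,1],
    [-280,56,15,0,0,0,1],
    [-320,64,18,0,0,0,1],
    [-360,72,20,0,0,0,1],
    [-400,80,22,0,0,0,1],
  ],
)

```text
t: 1.77
tool_pos: [0.5624, -0.1734, 0.2007]
ee_rot: [-0.0, 0.657, 0.754, -0.001]
force: [1.1, 0.2, -0.3]
width: 0.0853
```

Emit:
send_rows(
  commands=[
    [-40,0,0,0,0,0,1],
    [-40,0,0,0,0,0,1],
    [-40,0,0,0,0,0,1],
  ],
)

```text
t: 2.02
tool_pos: [0.5663, -0.2179, 0.2004]
ee_rot: [-0.0, 0.66, 0.751, -0.003]
force: [-0.2, 0.7, 0.3]
width: 0.0855
```

Run:
```python
from h import *
T,s=pose();p,d=imaging.capture("wrist");np.savez("pics/w1.npz",p=p,d=d,T=T);cv2.imwrite("pics/w1.png",p)
print(s['t'],T.round(4)); print((d>0).mean())
```

```text
2.0167 [[-0.1295  0.9916 -0.0039  0.5663]
 [ 0.9916  0.1295 -0.0044 -0.2179]
 [-0.0039 -0.0044 -1.      0.2004]
 [ 0.      0.      0.      1.    ]]
0.99599609375
```

View pics/w1.png

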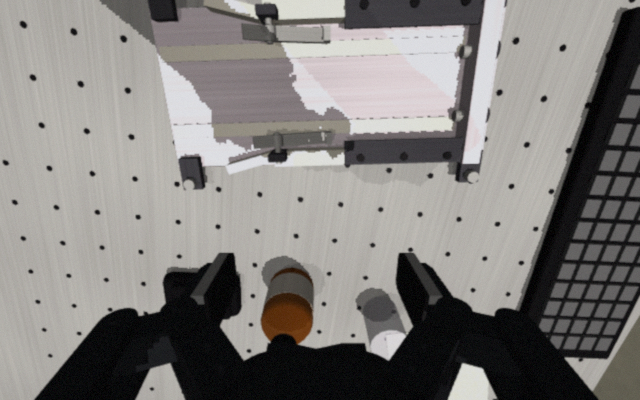

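The wrist view shows the dock across the top. The left keeper's inner edge is at row ~26 and the right keeper's at row ~140. The keepers start at column ~346 and the back wall is at column ~468. The catches are at (300,33) and (300,138). I'll measure the dock from the keeper edges.

Run:
```python
from h import *
z=np.load("pics/w1.npz");p,d,T=z['p'],z['d'],z['T'];C=cam("wrist",T);g=p.mean(2);print("cam",C[2])
for v,u in [(10,400),(150,400),(60,400),(152,380),(12,430),(60,484),(30,310),(138,320)]:
    zc=d[v,u]; X=C[1]@(np.linalg.inv(C[0])@[u,v,1]*zc)+C[2]; print((u,v),X.round(4),int(g[v,u]))
cols=np.arange(352,450)
def cross(prof,thr):   # subpixel first crossing
    s=prof-thr; i=np.where(s[:-1]*s[1:]<0)[0]
    return i+s[i]/(s[i]-s[i+1]) if len(i) else []
def keeper(rows,which):
    o=[]
    for c in cols:
        x=cross(g[rows[0]:rows[1],c],85)
        if len(x): o.append((c,rows[0]+x[which]))
    return np.array(o)
L=keeper((10,60),0); R=keeper((110,150),-1)
for zk in (.0335,):
    res=[]
    for n,E in (("L",L),("R",R)):
        W=ray(C,E,zk); k=np.polyfit(W[:,0],W[:,1],1); r=W[:,1]-np.polyval(k,W[:,0]); ok=abs(r)<.002; k=np.polyfit(W[ok,0],W[ok,1],1)
        print(n,len(E),ok.sum(),"yaw",np.degrees(np.arctan(k[0])),"y@.65",np.polyval(k,.65),"std",r[ok].std()); res.append(k)
    print("gap",(res[0][1]-res[1][1]+.65*(res[0][0]-res[1][0]))*np.cos(np.arctan(res[0][0])))
# keeper start edges
for rows in ((6,18),(145,158)):
    e=[]
    for r in range(*rows):
        x=cross(g[r,325:365],85); 
        if len(x): e.append((325+x[-1],r))
    print("start",ray(C,e,.0335).round(4)[:, :2].mean(0), np.std([a for a,b in e]), np.mean(e,0))
for r in (50,100,130): print(r,[int(x) for x in g[r,440:500:2]])
```

```text
cam [ 0.55606149 -0.13603817  0.32628242]
(400, 10) [ 0.6188 -0.0484  0.0338] 65
(400, 150) [ 0.6472 -0.1709  0.0328] 66
(400, 60) [ 0.6337 -0.0842  0.0104] 214
(380, 152) [ 0.6269 -0.1757  0.033 ] 65
(430, 12) [ 0.6461 -0.0462  0.033 ] 61
(484, 60) [ 0.7051 -0.0783  0.0358] 221
(310, 30) [ 0.5405 -0.073   0.0278] 155
(320, 138) [ 0.5631 -0.1704  0.0255] 89
L 98 98 yaw 9.067573763537553 y@.65 -0.05620732677467917 std 0.00014732028156219047
R 94 94 yaw 9.044218152836459 y@.65 -0.1579499746275236 std 0.00015822488552643115
gap 0.10047118598854776
start [ 0.570475 -0.05565 ] 0.37605733334533603 [345.26694881  11.5       ]
start [ 0.5891     -0.17977273] 1.5919462697233036 [343.60603431 151.27272727]
50 [222, 218, 222, 221, 218, 220, 220, 219, 185, 124, 56, 46, 116, 177, 175, 168, 77, 63, 62, 170, 220, 221, 220, 219, 220, 219, 219, 220, 198, 74]
100 [212, 214, 214, 214, 212, 214, 214, 216, 130, 125, 71, 59, 60, 63, 57, 92, 214, 222, 223, 222, 219, 222, 222, 221, 218, 206, 171, 170, 172, 171]
130 [202, 211, 181, 152, 168, 179, 143, 105, 71, 54, 55, 57, 55, 94, 205, 214, 217, 216, 211, 216, 222, 221, 218, 191, 173, 176, 173, 177, 174, 173]
```

Run:
```python
from h import *
z=np.load("pics/w1.npz");C=cam("wrist",z['T'])
W=ray(C,[(471,100),(468,130)],.036)[:,:2]; print("wall s",W@[.9875,.1573], "expect .6775")
print(goto([.465,.287,.19],-5))
```

```text
wall s [0.67697949 0.67818608] expect .6775
(array([510.7, -33.9,   9.5]), array([-0.004 ,  0.0019,  0.2214]))
```

Emit:
send_rows(
  commands=[
    [40,-2,0,0,0,0.02,1],
    [80,-5,0,0,0,0.04,1],
    [120,-8,0,0,0,0.06,1],
    [160,-10,0,0,0,0.08,1],
    [200,-13,0,0,0,0.1,1],
    [240,-16,2,0,0,0.12,1],
    [280,-19,3,0,0,0.14,1],
    [320,-22,4,0,0,0.16,1],
    [360,-25,5,0,0,0.18,1],
    [400,-27,6,0,0,0.2,1],
  ],
)

```text
t: 2.9
tool_pos: [0.484, 0.1822, 0.1936]
ee_rot: [-0.002, 0.729, 0.685, -0.002]
force: [1.5, 0.3, 0.4]
width: 0.0854
```

Emit:
send_rows(
  commands=[
    [40,-3,1,0,0,0.02,1],
    [80,-5,2,0,0,0.02,1],
    [110,-7,3,0,0,0.02,1],
    [125,-7,3,0,0,0.02,1],
    [125,-7,3,0,0,0.02,1],
    [125,-7,3,0,0,0.02,1],
  ],
)

```text
t: 3.4
tool_pos: [0.4835, 0.3081, 0.1902]
ee_rot: [-0.001, 0.734, 0.679, -0.003]
force: [-0.5, -0.6, 0.2]
width: 0.0854
```

Run:
```python
from h import *
T,s=pose();p,d=imaging.capture("wrist");np.savez("pics/w2.npz",p=p,d=d,T=T);cv2.imwrite("pics/w2.png",p)
print(s['t'],T.round(4))
```

```text
3.4 [[ 0.0789  0.9969 -0.0059  0.4835]
 [ 0.9969 -0.0789 -0.0018  0.3081]
 [-0.0023 -0.0058 -1.      0.1902]
 [ 0.      0.      0.      1.    ]]
```

View pics/w2.png

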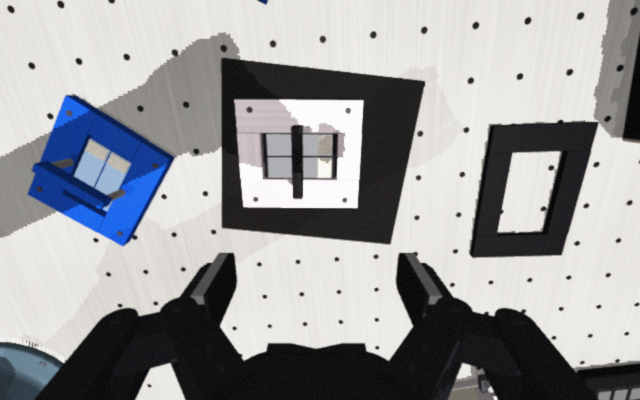

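The wrist view shows the frame in the middle at (299,155), with its handle bar at (297,162) standing vertical in the image. A blue look-alike is at (100,170) and the flat insert at (535,190).

Run:
```python
from h import *
z=np.load("pics/w2.npz");p,d,T=z['p'],z['d'],z['T'];C=cam("wrist",T);g=p.mean(2)
m=np.zeros(g.shape,np.uint8);m[90:215,226:372]=g[90:215,226:372]>90
fc=cv2.convexHull(max(cv2.findContours(m,0,2)[0],key=cv2.contourArea)); w=ray(C,fc[:,0],.017)[:,:2]
r=cv2.minAreaRect((w*1000).astype(np.float32));bx=cv2.boxPoints(r);print("frame",r,bx.tolist())
X=lambda u,v:C[1]@(np.linalg.inv(C[0])@[u,v,1]*d[v,u])+C[2]
print(X(297,165),X(245,180))
b=(abs(d-d[165,297])<.012)&(g<70);b[:,:270]=0;b[:,330:]=0;b[:110]=0;b[210:]=0
bc=max(cv2.findContours(b.astype(np.uint8),0,2)[0],key=cv2.contourArea);wb=ray(C,bc[:,0],.055)[:,:2]
r2=cv2.minAreaRect((wb*1000).astype(np.float32));print("bar",r2,cv2.boxPoints(r2).tolist())
```

```text
frame ((466.04449462890625, 337.7239074707031), (117.12969207763672, 132.07217407226562), 85.10631561279297) [[395.2531433105469, 285.00592041015625], [526.8438720703125, 273.73919677734375], [536.8358154296875, 390.44189453125], [405.2451171875, 401.7086181640625]]
[0.46636475 0.33658056 0.05450595] [0.40395716 0.3166635  0.01695339]
bar ((466.3521423339844, 338.6562805175781), (67.72869110107422, 10.235237121582031), 86.29037475585938) [[459.0542297363281, 305.1940002441406], [469.2680358886719, 304.5317687988281], [473.6500549316406, 372.1185607910156], [463.4362487792969, 372.7807922363281]]
```

Run:
```python
from h import *
print(goto([.4662,.3378,.1],-4.9)); print(goto([.4662,.3378,.047],-4.9))
```

```text
(array([ 30.5, -20.1,  90.3]), array([-0.0056,  0.0028,  0.003 ]))
(array([ 30.6, -19.8, 143.3]), array([-0.0056,  0.0028,  0.003 ]))
```

Emit:
send_rows(
  commands=[
    [30,-20,20,-0.006,0.003,0,1],
    [30.5,-20,50,-0.006,0.003,0.003,1],
    [30.5,-20,80,-0.006,0.003,0.003,1],
    [30.5,-20,100,-0.006,0.003,0.003,1],
    [30.5,-20,115,-0.006,0.003,0.003,1],
    [30.5,-20,128,-0.006,0.003,0.003,1],
    [30.5,-20,138,-0.006,0.003,0.003,1],
    [30.5,-20,143,-0.006,0.003,0.003,1],
    [30.5,-20,143,-0.006,0.003,0.003,1],
    [30.5,-20,143,-0.006,0.003,0.003,1],
  ],
)

```text
t: 4.28
tool_pos: [0.4666, 0.3375, 0.0478]
ee_rot: [0.0, 0.737, 0.676, 0.001]
force: [-0.2, 1.0, -0.1]
width: 0.0853
```

Run:
```python
from h import *
T,s=pose();print(T.round(4),s['force']);print(goto([.4662,.3378,.047],-4.9))
```

```text
[[ 8.620e-02  9.963e-01  1.200e-03  4.666e-01]
 [ 9.963e-01 -8.620e-02  6.000e-04  3.375e-01]
 [ 7.000e-04  1.100e-03 -1.000e+00  4.780e-02]
 [ 0.000e+00  0.000e+00  0.000e+00  1.000e+00]] [-0.23182353  1.03010743 -0.05130764]
(array([ 0.2, -0.5,  0.8]), array([ 0.0011, -0.0007, -0.0008]))
```

Well placed, so I close.

Emit:
send_rows(
  commands=[
    [0,0,0.8,0.001,0,0,0.5],
    [0,0,0.8,0.001,0,0,0.2],
    [0,0,0.8,0.001,0,0,0],
    [0,0,0.8,0.001,0,0,0],
    [0,0,0.8,0.001,0,0,0],
    [0,0,0.8,0.001,0,0,0],
    [0,0,0.8,0.001,0,0,0],
    [0,0,0.8,0.001,0,0,0],
    [0,0,0.8,0.001,0,0,0],
    [0,0,0.8,0.001,0,0,0],
  ],
)

```text
t: 5.12
tool_pos: [0.4669, 0.3377, 0.0473]
ee_rot: [-0.0, 0.737, 0.676, 0.001]
force: [-0.3, 0.1, 2.9]
width: 0.0087
```

Emit:
send_rows(
  commands=[
    [0,0,-4,0,0,0,0],
    [0,0,-12,0,0,0,0],
    [0,0,-25,0,0,0,0],
    [0,0,-40,0,0,0,0],
    [0,0,-60,0,0,0,0],
    [0,0,-80,0,0,0,0],
    [0,0,-90,0,0,0,0],
    [0,0,-90,0,0,0,0],
    [0,0,-90,0,0,0,0],
  ],
)

```text
t: 5.87
tool_pos: [0.4669, 0.3378, 0.138]
ee_rot: [-0.0, 0.737, 0.676, 0.001]
force: [-0.6, 0.3, -3.2]
width: 0.0087
```

Run:
```python
from h import *
T,s=pose();p,d=imaging.capture("wrist");np.savez("pics/w3.npz",p=p,d=d,T=T);cv2.imwrite("pics/w3.png",p)
print(s['t'],T.round(4),s['force'],s['width'],s['wrist_torque'])
```

```text
5.8667 [[ 0.0863  0.9963  0.0013  0.4669]
 [ 0.9963 -0.0863  0.0022  0.3378]
 [ 0.0023  0.0011 -1.      0.138 ]
 [ 0.      0.      0.      1.    ]] [-0.60885443  0.27706157 -3.18747581] 0.008691142026997905 [-0.03082457 -0.00146089  0.01303176]
```

View pics/w3.png

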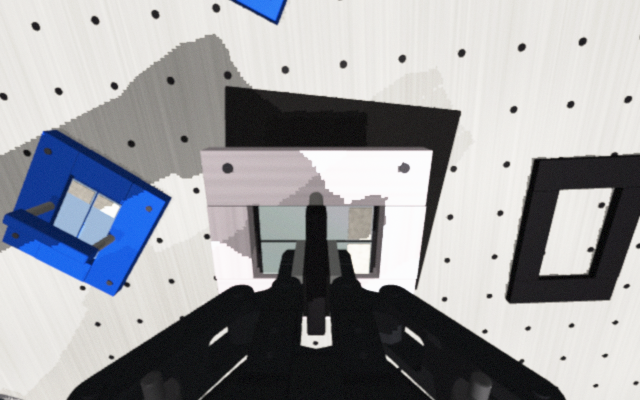

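The frame is held level. Its far edge is at row ~150, with corners at (203,150) and (432,150), and the bar is between the pads at (316,250). Next I measure its pose in the tool frame.

Run:
```python
from h import *
z=np.load("pics/w3.npz");p,d,T=z['p'],z['d'],z['T'];g=p.mean(2)
C=cam("wrist",np.eye(4))  # tool coords
def X(v,u): 
    q=np.c_[u,v,np.ones(len(u))]@np.linalg.inv(C[0]).T*d[v,u][:,None]; return q@C[1].T+C[2]
v,u=np.mgrid[160:200:2,215:425:3];v,u=v.ravel(),u.ravel();P=X(v,u)
k,res,*_=np.linalg.lstsq(np.c_[P[:,:2],np.ones(len(P))],P[:,2],rcond=None);print("plane z=",k,"rms",np.sqrt(res/len(P)))
z0=k[2]+.03*k[0]
# edges by depth step
def at(E,zz): return ray(C,E,zz)
E=[]
for c in range(215,425,3):
    col=d[135:170,c]; i=np.where(abs(col-d[165,c])<.006)[0]
    if len(i): E.append((c,135+i[0]-.5))
W=at(E,z0); kk=np.polyfit(W[:,1],W[:,0],1); print("far edge x at y=0",kk[1],"slope deg",np.degrees(np.arctan(kk[0])))
for nm in "LR":
    e=[]
    for r in range(160,225,3):
        cs=np.arange(180,240) if nm=="L" else np.arange(400,450)
        ref=d[r,225] if nm=="L" else d[r,412]
        i=cs[abs(d[r,cs]-ref)<.008]; e.append((i[0]-.5 if nm=="L" else i[-1]+.5,r))
    W=at(e,z0); q=np.polyfit(W[:,0],W[:,1],1); print(nm,"y at x=0:",q[1],"slope",np.degrees(np.arctan(q[0])))
print("topz at origin",k[2], "z0",z0)
```

```text
plane z= [-0.35166704  0.00226324  0.04384016] rms [0.00799138]
far edge x at y=0 0.05833699795406822 slope deg 0.04100782658035403
L y at x=0: -0.06736243084829066 slope 0.7733591035827773
R y at x=0: 0.06551742993492374 slope -0.48239877166473666
topz at origin 0.04384016347967917 z0 0.03329015213365011
```

Run:
```python
from h import *
z=np.load("pics/w3.npz");d=z['d'];C=cam("wrist",np.eye(4))
for v in (156,165,180,195,220,240):
    for u in (240,390,420):
        print((v,u),(C[1]@(np.linalg.inv(C[0])@[u,v,1]*d[v,u])+C[2]).round(4), end=' ')
    print()
for zz in (.029,.031): print(zz, ray(C,[(203,150),(432,150)],zz).round(4))
```

```text
(156, 240) [ 0.0544 -0.043   0.0305] (156, 390) [0.0545 0.0409 0.0299] (156, 420) [0.0547 0.0572 0.0286] 
(165, 240) [ 0.0494 -0.0432  0.0298] (165, 390) [0.0493 0.0414 0.03  ] (165, 420) [0.0493 0.0584 0.0304] 
(180, 240) [ 0.0407 -0.044   0.0299] (180, 390) [0.0406 0.0421 0.03  ] (180, 420) [0.0405 0.0595 0.0305] 
(195, 240) [ 0.0315 -0.0449  0.0301] (195, 390) [0.0319 0.0426 0.029 ] (195, 420) [0.0316 0.0603 0.0298] 
(220, 240) [ 0.0157 -0.0462  0.0301] (220, 390) [0.0159 0.0441 0.0296] (220, 420) [0.0162 0.0619 0.029 ] 
(240, 240) [ 0.0029 -0.047   0.0289] (240, 390) [0.0024 0.0453 0.03  ] (240, 420) [0.0023 0.0639 0.0301] 
0.029 [[ 0.058  -0.0627  0.029 ]
 [ 0.0579  0.0636  0.029 ]]
0.031 [[ 0.0577 -0.0635  0.031 ]
 [ 0.0576  0.0644  0.031 ]]
```

The frame sits centred and level in the grip, with its underside 43.7 mm ahead of the TCP. Next I check the dock's corner clamps and plan the transport.

```bash
cat >> h.py <<'E'
a=np.radians(9.05); ex=np.array([np.cos(a),np.sin(a)]); ey=np.array([-ex[1],ex[0]])
S0=.542; N0=-.208
def dk(s,n=0): return (S0+s)*ex+(N0+n)*ey   # s relative to latch line
def sn(P): P=np.asarray(P)[...,:2]; return np.stack([P@ex-S0,P@ey-N0],-1)
E
python3 - <<'E'
from h import *
z=np.load("pics/w1.npz");d=z['d'];C=cam("wrist",z['T'])
for u,v in [(202,158),(203,180),(177,18),(160,40),(176,160),(235,162),(258,20),(192,170)]:
    zz=(C[1]@(np.linalg.inv(C[0])@[u,v,1]*d[v,u])+C[2]); print((u,v),sn(zz).round(4),zz[2].round(4))
t=dk(-.142); print(t)
for h in (.138,.07,.0557): print(goto([*t,h],9.05))
E
```

```text
(202, 158) [-0.1467 -0.0691] 0.0117
(203, 180) [-0.1484 -0.094 ] 0.0147
(177, 18) [-0.1476  0.0674] 0.0156
(160, 40) [-0.1698  0.05  ] 0.0117
(176, 160) [-0.1825 -0.0726] 0.0004
(235, 162) [-0.1057 -0.072 ] 0.0256
(258, 20) [-0.0679  0.0608] 0.0259
(192, 170) [-0.1552 -0.0801] 0.0229
[ 0.42773822 -0.14249217]
(array([-481.3,    3.1,   -1.4]), array([-0.0005, -0.0006, -0.2442]))
(array([-481.3,    3.1,   66.6]), array([-0.0005, -0.0006, -0.2442]))
(array([-481.3,    3.1,   80.9]), array([-0.0005, -0.0006, -0.2442]))
```

Emit:
send_rows(
  commands=[
    [-25,0,0,0,0,-0.02,0],
    [-60,0,0,0,0,-0.04,0],
    [-98,0,0,0,0,-0.07,0],
    [-136,0,0,0,0,-0.1,0],
    [-174,1,0,0,0,-0.13,0],
    [-212,1,0,0,0,-0.16,0],
    [-250,2,0,0,0,-0.19,0],
    [-288,2,0,0,0,-0.22,0],
    [-326,2,0,0,0,-0.244,0],
    [-362,3,0,0,0,-0.244,0],
  ],
)

```text
t: 6.75
tool_pos: [0.4357, -0.0258, 0.1355]
ee_rot: [-0.001, 0.649, 0.761, -0.001]
force: [-0.1, -0.3, -3.6]
width: 0.0089
```

Run:
```python
from h import *
T,s=pose();print(s['t'],T[:3,3],s['width']);print(goto([*dk(-.142),.1],9.05))
```

```text
6.75 [ 0.43571776 -0.02575425  0.13545943] 0.008897393964650852
(array([-114.1,  -26.1,   35.5]), array([-0.0034, -0.0008,  0.0002]))
```

Emit:
send_rows(
  commands=[
    [-30,-7,0,0,0,0,0],
    [-60,-14,0,0,0,0,0],
    [-88,-20,5,-0.003,-0.001,0,0],
    [-106,-24,15,-0.003,-0.001,0,0],
    [-114,-26,25,-0.003,-0.001,0,0],
    [-114,-26,33,-0.003,-0.001,0,0],
    [-114,-26,35,-0.003,-0.001,0,0],
    [-114,-26,35,-0.003,-0.001,0,0],
    [-114,-26,35,-0.003,-0.001,0,0],
  ],
)

```text
t: 7.5
tool_pos: [0.4278, -0.1411, 0.1001]
ee_rot: [-0.001, 0.648, 0.761, -0.0]
force: [0.0, 0.4, -3.7]
width: 0.009
```

Run:
```python
from h import *
T,s=pose();print(s['t'],T[:3,3],s['width'],sn(T[:3,3]),s['force'])
print(goto([*dk(-.142),.059],9.05));print(goto([*dk(-.142),.0557],9.05))
p,d=imaging.capture("wrist");np.savez("pics/w4.npz",p=p,d=d,T=T);cv2.imwrite("pics/w4.png",p)
```

```text
7.5 [ 0.42777168 -0.14109841  0.10007551] 0.008990605282469538 [-0.14174772  0.00137114] [ 0.01872645  0.36353986 -3.70046697]
(array([-1.4, -0.2, 41.1]), array([-0.0015, -0.0004,  0.0025]))
(array([-1.4, -0.2, 44.4]), array([-0.0015, -0.0004,  0.0025]))
```

View pics/w4.png

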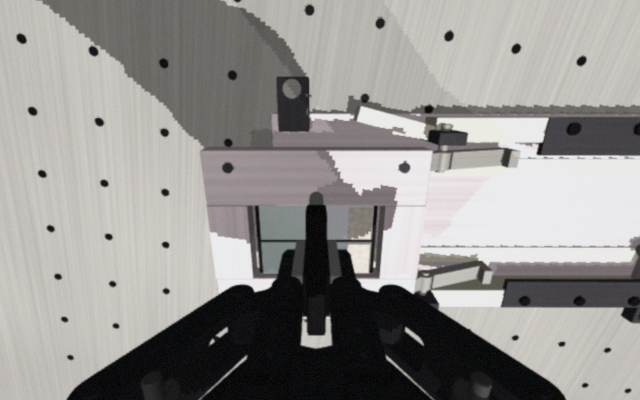

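The frame hovers over the open end. The left flare tip is at (380,115), the hinges are at (448,133) and (428,298), and the front edge at column 432 is short of the catches. I lower it.

Emit:
send_rows(
  commands=[
    [-1.4,0,10,-0.001,0,0.002,0],
    [-1.4,0,22,-0.001,0,0.002,0],
    [-1.4,0,32,-0.001,0,0.002,0],
    [-1.4,0,38,-0.001,0,0.002,0],
    [-1.4,0,41,-0.001,0,0.002,0],
    [-1.4,0,42.5,-0.001,0,0.002,0],
    [-1.4,0,43.5,-0.001,0,0.002,0],
    [-1.4,0,44,-0.001,0,0.002,0],
    [-1.4,0,44,-0.001,0,0.002,0],
    [-1.4,0,44,-0.001,0,0.002,0],
  ],
)

```text
t: 8.38
tool_pos: [0.4288, -0.1427, 0.0568]
ee_rot: [0.0, 0.649, 0.761, 0.0]
force: [0.3, -0.5, -2.8]
width: 0.0087
```

```bash
cat > st.py <<'E'
from h import *
T,s=pose();print(s['t'],T[:3,3].round(4),s['width'].round(4),"sn",sn(T[:3,3]).round(4),"F dock",(s['force'][:2]@np.c_[ex,ey]).round(1),s['force'][2].round(1),"M",s['wrist_torque'].round(2))
E
python3 - <<'E'
from st import *
print(goto([*dk(-.142),T[2,3]],9.05));print(goto([*dk(-.1),T[2,3]],9.05))
E
```

```text
Traceback (most recent call last):
  File "st.py", line 2, in <module>
    T,s=pose();print(s['t'],T[:3,3].round(4),s['width'].round(4),"sn",sn(T[:3,3]).round(4),"F dock",(s['force'][:2]@np.c_[ex,ey]).round(1),s['force'][2].round(1),"M",s['wrist_torque'].round(2))
                                             ^^^^^^^^^^^^^^^^
AttributeError: 'float' object has no attribute 'round'
```

```bash
sed -i "s/s\['width'\].round(4)/round(s['width'],4)/;s/s\['force'\]\[2\].round(1)/round(float(s['force'][2]),1)/" st.py
python3 -c "
from st import *
print(goto([*dk(-.142),.056],9.05))"
```

```text
8.3833 [ 0.4288 -0.1427  0.0568] 0.0087 sn [-0.141  -0.0004] F dock [ 0.2 -0.6] -2.8 M [-0.02  0.02 -0.03]
(array([ 0.4, -1. ,  0.8]), array([0.0013, 0.0001, 0.0004]))
```

Emit:
send_rows(
  commands=[
    [0,0,0.7,0,0,0,0],
    [0,0,1.2,0,0,0,0],
    [0,0,1.2,0,0,0,0],
  ],
)

```text
t: 8.63
tool_pos: [0.4292, -0.1428, 0.0563]
ee_rot: [0.0, 0.649, 0.761, 0.001]
force: [-1.4, 0.1, 5.1]
width: 0.0086
```

```bash
python3 -c "
from st import *
print(goto([*dk(-.142),T[2,3]],9.05))"
```

```text
8.6333 [ 0.4292 -0.1428  0.0563] 0.0086 sn [-0.1406 -0.0005] F dock [-1.3  0.3] 5.1 M [ 0.14  0.43 -0.  ]
(array([ 0.5, -1.4, -0. ]), array([ 0.0019, -0.0006,  0.0003]))
```

Emit:
send_rows(
  commands=[
    [0.5,4,-0.2,0,0,0,0],
    [0.5,8,-0.2,0,0,0,0],
    [0.5,12,-0.2,0,0,0,0],
    [0.5,16,-0.2,0,0,0,0],
    [0.5,20,-0.2,0,0,0,0],
    [0.5,24,-0.2,0,0,0,0],
    [0.5,28,-0.2,0,0,0,0],
    [0.5,32,-0.2,0,0,0,0],
    [0.5,36,-0.2,0,0,0,0],
    [0.5,40,-0.2,0,0,0,0],
  ],
)

```text
t: 9.47
tool_pos: [0.4675, -0.1361, 0.0563]
ee_rot: [-0.001, 0.649, 0.761, 0.0]
force: [-3.8, -0.8, 0.4]
width: 0.0087
```

```bash
python3 -c "
from st import *
print(goto([*dk(-.06),.0565],9.05))"
```

```text
9.4667 [ 0.4675 -0.1361  0.0563] 0.0087 sn [-1.017e-01  1.000e-04] F dock [-3.9 -0.1] 0.4 M [-0.09  0.62  0.  ]
(array([-0.1, 41.7, -0.2]), array([-0.001 , -0.0015,  0.    ]))
```

Emit:
send_rows(
  commands=[
    [0,4,-0.2,-0.001,-0.001,0,0],
    [0,8,-0.2,-0.001,-0.001,0,0],
    [0,12,-0.2,-0.001,-0.001,0,0],
    [0,16,-0.2,-0.001,-0.001,0,0],
    [0,20,-0.2,-0.001,-0.001,0,0],
    [0,24,-0.2,-0.001,-0.001,0,0],
    [0,28,-0.2,-0.001,-0.001,0,0],
    [0,32,-0.2,-0.001,-0.001,0,0],
    [0,36,-0.2,-0.001,-0.001,0,0],
    [0,40,-0.2,-0.001,-0.001,0,0],
  ],
)

```text
t: 10.3
tool_pos: [0.5076, -0.1297, 0.0565]
ee_rot: [-0.0, 0.649, 0.761, 0.0]
force: [-0.3, 0.5, -4.4]
width: 0.009
```

```bash
python3 -c "
from st import *
print(goto([*dk(-.02),.0565],9.05))"
```

```text
10.3 [ 0.5076 -0.1297  0.0565] 0.009 sn [-0.0611  0.0001] F dock [-0.2  0.5] -4.4 M [-0.03  0.14 -0.01]
(array([-0.1, 41.1, -0. ]), array([ 0.0003, -0.0004,  0.0002]))
```

Emit:
send_rows(
  commands=[
    [0,3,0.1,0,0,0,0],
    [0,7,0.2,0,0,0,0],
    [0,11,0.2,0,0,0,0],
    [0,15,0.2,0,0,0,0],
    [0,19,0.2,0,0,0,0],
    [0,23,0.2,0,0,0,0],
    [0,27,0.2,0,0,0,0],
    [0,31,0.2,0,0,0,0],
    [0,35,0.2,0,0,0,0],
    [0,39,0.2,0,0,0,0],
  ],
)

```text
t: 11.13
tool_pos: [0.5466, -0.1235, 0.0564]
ee_rot: [-0.0, 0.649, 0.761, 0.0]
force: [-0.9, -0.2, -2.3]
width: 0.0086
```

```bash
python3 -c "
from st import *
print(goto([*dk(.02),.0564],9.05))"
```

```text
11.1333 [ 0.5466 -0.1235  0.0564] 0.0086 sn [-0.0216  0.    ] F dock [-0.9 -0.1] -2.3 M [0.01 0.22 0.02]
(array([-0. , 41.6, -0. ]), array([ 0.0004, -0.0004,  0.0002]))
```

Emit:
send_rows(
  commands=[
    [0,4,0,0,0,0,0],
    [0,8,0,0,0,0,0],
    [0,12,0,0,0,0,0],
    [0,16,0,0,0,0,0],
    [0,20,0,0,0,0,0],
    [0,24,0,0,0,0,0],
    [0,28,0,0,0,0,0],
    [0,32,0,0,0,0,0],
    [0,36,0,0,0,0,0],
    [0,40,0,0,0,0,0],
  ],
)

```text
t: 11.97
tool_pos: [0.5865, -0.1172, 0.0564]
ee_rot: [-0.0, 0.649, 0.761, 0.0]
force: [-1.0, -0.3, -0.4]
width: 0.0088
```

Emit:
send_rows(
  commands=[
    [0,4,0,0,0,0,0],
    [0,8,0,0,0,0,0],
    [0,12,0,0,0,0,0],
    [0,16,0,0,0,0,0],
    [0,20,0,0,0,0,0],
    [0,24,0,0,0,0,0],
    [0,28,0,0,0,0,0],
    [0,30,0,0,0,0,0],
    [0,32,0,0,0,0,0],
  ],
)

```text
t: 12.72
tool_pos: [0.6184, -0.112, 0.0564]
ee_rot: [-0.0, 0.649, 0.761, 0.0]
force: [-1.7, 0.6, -0.9]
width: 0.0085
```

```bash
python3 -c "
from st import *
print(goto([*dk(.065),.0564],9.05))"
```

```text
12.7167 [ 0.6184 -0.112   0.0564] 0.0085 sn [0.0511 0.0001] F dock [-1.6  0.9] -0.9 M [-0.04  0.27 -0.02]
(array([-0.1, 13.9,  0. ]), array([ 0.0003, -0.0004,  0.0003]))
```

Emit:
send_rows(
  commands=[
    [0,2,0,0,0,0,0],
    [0,4,0,0,0,0,0],
    [0,6,0,0,0,0,0],
    [0,7.5,0,0,0,0,0],
    [0,9,0,0,0,0,0],
    [0,10,0,0,0,0,0],
    [0,11,0,0,0,0,0],
    [0,12,0,0,0,0,0],
    [0,12,0,0,0,0,0],
  ],
)

```text
t: 13.47
tool_pos: [0.6299, -0.1102, 0.0564]
ee_rot: [-0.0, 0.649, 0.761, -0.0]
force: [-2.1, 0.8, 1.0]
width: 0.0086
```

```bash
python3 st.py
```

```text
13.4667 [ 0.6299 -0.1102  0.0564] 0.0086 sn [0.0627 0.0001] F dock [-2.   1.1] 1.0 M [-0.03  0.45  0.07]
```

Emit:
send_rows(
  commands=[
    [0,0.5,0,0,0,0,0],
    [0,1,0,0,0,0,0],
    [0,1.5,0,0,0,0,0],
    [0,1.5,0,0,0,0,0],
  ],
)

```text
t: 13.8
tool_pos: [0.6299, -0.1102, 0.0564]
ee_rot: [-0.002, 0.649, 0.761, -0.001]
force: [-6.1, -1.0, 3.6]
width: 0.0085
```

```bash
python3 st.py
```

```text
13.8 [ 0.6299 -0.1102  0.0564] 0.0085 sn [0.0627 0.0001] F dock [-6.2 -0. ] 3.6 M [-0.02  1.09  0.05]
```

Emit:
send_rows(
  commands=[
    [0,2,0,0,0,0,0],
    [0,2.7,0,0,0,0,0],
    [0,3.4,0,0,0,0,0],
    [0,4.1,0,0,0,0,0],
    [0,4.8,0,0,0,0,0],
    [0,5.4,0,0,0,0,0],
    [0,5.4,0,0,0,0,0],
  ],
)

```text
t: 14.38
tool_pos: [0.6315, -0.11, 0.0564]
ee_rot: [-0.005, 0.649, 0.76, -0.003]
force: [-9.7, -0.2, 8.4]
width: 0.0087
```

```bash
python3 st.py
```

```text
14.3833 [ 0.6315 -0.11    0.0564] 0.0087 sn [0.0643 0.    ] F dock [-9.6  1.3] 8.4 M [0.01 1.95 0.14]
```

```bash
python3 -c "
from st import *
print(T[:3,2]@[*ex,0], goto([*dk(.068),.0564],9.05))"
```

```text
14.3833 [ 0.6315 -0.11    0.0564] 0.0087 sn [0.0643 0.    ] F dock [-9.6  1.3] 8.4 M [0.01 1.95 0.14]
-0.011518887450295856 (array([-0. ,  3.7, -0. ]), array([-0.0115, -0.0043, -0.0006]))
```

Emit:
send_rows(
  commands=[
    [0,3.5,-0.3,-0.018,-0.004,0,0],
    [0,4,-0.4,-0.022,-0.004,0,0],
    [0,4.5,-0.5,-0.024,-0.004,0,0],
    [0,5,-0.5,-0.024,-0.004,0,0],
    [0,5.5,-0.5,-0.024,-0.004,0,0],
    [0,5.5,-0.5,-0.024,-0.004,0,0],
  ],
)

```text
t: 14.88
tool_pos: [0.632, -0.1099, 0.0564]
ee_rot: [-0.001, 0.65, 0.76, 0.002]
force: [-11.6, 0.0, 7.9]
width: 0.0088
```

```bash
python3 -c "
from st import *
print(T[:3,2]@[*ex,0], goto([*dk(.068),.0564],9.05))"
```

```text
14.8833 [ 0.632  -0.1099  0.0564] 0.0088 sn [0.0648 0.    ] F dock [-11.4   1.8] 7.9 M [-0.    2.37  0.11]
0.002307796437093808 (array([-0. ,  3.2,  0. ]), array([ 0.0023, -0.0034, -0.0012]))
```

Emit:
send_rows(
  commands=[
    [0,4,-1,-0.006,-0.003,0,0],
    [0,4.6,-1.5,-0.01,-0.003,0,0],
    [0,5.2,-1.5,-0.01,-0.003,0,0],
    [0,5.8,-1.5,-0.01,-0.003,0,0],
    [0,6.2,-1.5,-0.01,-0.003,0,0],
    [0,6.2,-1.5,-0.01,-0.003,0,0],
  ],
)

```text
t: 15.38
tool_pos: [0.6325, -0.1098, 0.0564]
ee_rot: [-0.001, 0.65, 0.76, 0.001]
force: [-10.8, -0.0, 5.0]
width: 0.0092
```

```bash
python3 -c "
from st import *
print(T[:3,2]@[*ex,0], goto([*dk(.068),.0564],9.05))"
```

```text
15.3833 [ 0.6325 -0.1098  0.0564] 0.0092 sn [0.0653 0.0001] F dock [-10.7   1.7] 5.0 M [-0.12  2.25  0.09]
0.0006534908613365097 (array([-0.1,  2.7,  0. ]), array([ 0.0007, -0.0034, -0.002 ]))
```

Emit:
send_rows(
  commands=[
    [0,5,-1.5,-0.006,-0.003,0,0],
    [0,6,-2,-0.01,-0.003,0,0],
    [0,6.5,-2,-0.01,-0.003,0,0],
    [0,7,-2,-0.01,-0.003,0,0],
    [0,7.5,-2,-0.01,-0.003,0,0],
    [0,8,-2,-0.01,-0.003,0,0],
    [0,8,-2,-0.01,-0.003,0,0],
    [0,8,-2,-0.01,-0.003,0,0],
  ],
)

```text
t: 16.05
tool_pos: [0.6338, -0.1095, 0.0564]
ee_rot: [-0.002, 0.65, 0.76, 0.0]
force: [-11.0, 0.1, 3.6]
width: 0.009
```

```bash
python3 -c "
from st import *
print(T[:3,2]@[*ex,0], goto([*dk(.068),.0564],9.05))"
```

```text
16.05 [ 0.6338 -0.1095  0.0564] 0.009 sn [0.0667 0.0002] F dock [-10.9   1.8] 3.6 M [-0.1   2.32  0.08]
-0.0027079664877944594 (array([-0.2,  1.3,  0. ]), array([-0.0027, -0.0037, -0.0031]))
```

Emit:
send_rows(
  commands=[
    [0,5.5,-2,-0.012,-0.003,0,0],
    [0,6.2,-2,-0.014,-0.003,0,0],
    [0,6.8,-2,-0.014,-0.003,0,0],
    [0,7.4,-2,-0.014,-0.003,0,0],
    [0,8,-2,-0.014,-0.003,0,0],
    [0,8,-2,-0.014,-0.003,0,0],
    [0,8,-2,-0.014,-0.003,0,0],
  ],
)

```text
t: 16.63
tool_pos: [0.6348, -0.1093, 0.0565]
ee_rot: [-0.003, 0.651, 0.759, 0.0]
force: [-11.0, -0.9, 4.4]
width: 0.0088
```

```bash
python3 -c "
from st import *
print(T[:3,2]@[*ex,0], goto([*dk(.068),.0564],9.05))
p,d=imaging.capture('wrist');np.savez('pics/w5.npz',p=p,d=d,T=T);cv2.imwrite('pics/w5.png',p)
"
```

```text
16.6333 [ 0.6348 -0.1093  0.0565] 0.0088 sn [0.0677 0.0003] F dock [-11.    0.9] 4.4 M [-0.16  2.45  0.09]
-0.0028530500387922574 (array([-0.3,  0.3,  0.1]), array([-0.0029, -0.0043, -0.0041]))
```

View pics/w5.png

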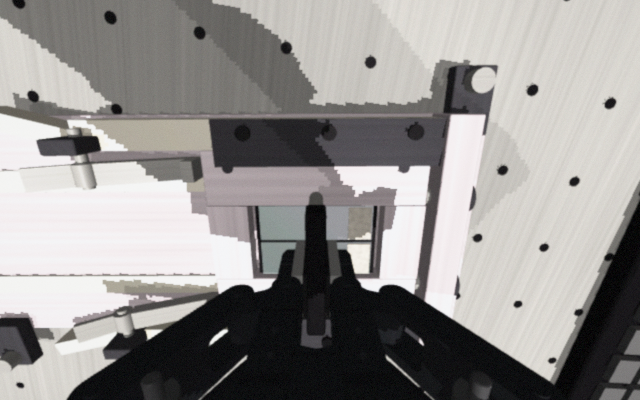

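The wrist view shows the frame under the keepers, against the plungers. The left catch nose is at about (203,170), at the frame's rear edge, and the right catch is mostly hidden by the gripper. I'll compare catch heights with the rest picture by depth.

```bash
cat > catch.py <<'E'
from h import *
def prof(f,name="wrist"):
    z=np.load(f);d,T=z['d'],z['T'];C=cam(name,T)
    v,u=np.mgrid[0:400,0:640];u,v=u.ravel(),v.ravel();dd=d.ravel()
    P=(np.c_[u,v,np.ones(len(u))]@np.linalg.inv(C[0]).T*dd[:,None])@C[1].T+C[2]
    q=sn(P)
    for n0 in (.048,-.048):
        o=[]
        for s in (-.04,-.03,-.02,-.012,-.008,-.004,0,.004,.008):
            m=(abs(q[:,1]-n0)<.004)&(abs(q[:,0]-s)<.0025)&(dd>0)&(P[:,2]<.06)
            o.append(round(float(np.median(P[m,2]))*1000,1) if m.sum()>2 else None)
        print(f,n0,o)
if __name__=="__main__":
    import sys
    for f in sys.argv[1:]: prof(f,"top" if "top" in f else "scene" if "scene" in f else "wrist")
E
python3 catch.py pics/w1.npz pics/w4.npz pics/w5.npz
```

```text
pics/w1.npz 0.048 [34.3, 31.3, 28.2, 25.6, 28.1, 31.8, 11.7, 11.2, 11.2]
pics/w1.npz -0.048 [34.3, 31.1, 28.0, 25.5, 30.8, 31.4, 11.7, 11.6, 11.5]
pics/w4.npz 0.048 [34.1, 31.1, 27.8, 25.4, 27.9, 31.5, 31.3, None, 11.3]
pics/w4.npz -0.048 [33.2, 30.0, 27.0, 25.1, 27.2, 31.1, 31.0, 11.7, 10.8]
pics/w5.npz 0.048 [34.5, 31.4, 28.0, 25.9, 31.7, 31.7, 27.1, 26.7, 26.7]
pics/w5.npz -0.048 [33.6, 30.4, 27.7, 25.0, 12.8, 12.2, None, None, None]
```

Both catch profiles match their rest heights: left 34.5/31.4/28.0/25.9 mm, right 33.6/30.4/27.7/25.0 mm. Both have dropped, so I ease back until the springs seat the frame on them.

Emit:
send_rows(
  commands=[
    [0.2,4,-0.5,-0.005,-0.004,-0.004,0],
    [0.2,2,0,-0.003,-0.004,-0.004,0],
    [0.2,0,0,-0.003,-0.004,-0.004,0],
    [0.2,-1,0,-0.003,-0.004,-0.004,0],
    [0.2,-2,0,-0.003,-0.004,-0.004,0],
    [0.2,-2.5,0,-0.003,-0.004,-0.004,0],
    [0.2,-2.5,0,-0.003,-0.004,-0.004,0],
  ],
)

```text
t: 17.27
tool_pos: [0.6318, -0.1099, 0.0564]
ee_rot: [-0.0, 0.649, 0.761, -0.0]
force: [-3.3, -1.1, 1.9]
width: 0.0089
```

```bash
python3 -c "
from st import *
print(T[:3,2]@[*ex,0], goto([*dk(.065),.0564],9.05))
p,d=imaging.capture('wrist');np.savez('pics/w6.npz',p=p,d=d,T=T)"; python3 catch.py pics/w6.npz
```

```text
17.2667 [ 0.6318 -0.1099  0.0564] 0.0089 sn [0.0647 0.0001] F dock [-3.5 -0.5] 1.9 M [-0.19  0.84  0.04]
-0.0005599831194536985 (array([-0.1,  0.3,  0. ]), array([-0.0006,  0.0001, -0.0004]))
pics/w6.npz 0.048 [34.5, 31.3, 28.2, 25.7, 31.6, 31.7, 27.3, 26.7, 26.7]
pics/w6.npz -0.048 [33.8, 30.8, 27.6, 24.8, 12.3, None, None, None, None]
```

Seated. I open the gripper and retreat straight up.

Emit:
send_rows(
  commands=[
    [0,0,0,0,0,0,0.1],
    [0,0,0,0,0,0,0.2],
    [0,0,0,0,0,0,0.35],
    [0,0,0,0,0,0,0.5],
    [0,0,0,0,0,0,0.5],
    [0,0,0,0,0,0,0.5],
    [0,0,0,0,0,0,0.5],
  ],
)

```text
t: 17.9
tool_pos: [0.6324, -0.1098, 0.0566]
ee_rot: [0.0, 0.649, 0.761, 0.0]
force: [0.4, 0.5, -0.4]
width: 0.0428
```

Emit:
send_rows(
  commands=[
    [0,0,-5,0,0,0,0.5],
    [0,0,-15,0,0,0,0.5],
    [0,0,-30,0,0,0,0.5],
    [0,0,-50,0,0,0,0.5],
    [0,0,-75,0,0,0,0.5],
    [0,0,-100,0,0,0,0.5],
    [-30,-10,-130,0,0,0,0.5],
    [-60,-20,-150,0,0,0,0.5],
    [-80,-30,-150,0,0,0,0.5],
    [-80,-30,-150,0,0,0,0.5],
  ],
)

```text
t: 18.73
tool_pos: [0.6138, -0.2033, 0.212]
ee_rot: [0.005, 0.653, 0.757, -0.001]
force: [-0.6, -1.2, 0.3]
width: 0.0427
```

```bash
python3 -c "
from st import *
p,d=imaging.capture('wrist');np.savez('pics/w7.npz',p=p,d=d,T=T);cv2.imwrite('pics/w7.png',p)
p,d=imaging.capture('scene');cv2.imwrite('pics/s7.png',p)"; python3 catch.py pics/w7.npz
```

```text
18.7333 [ 0.6138 -0.2033  0.212 ] 0.0427 sn [ 0.0322 -0.0893] F dock [-0.8 -1.1] 0.3 M [-0.09  0.04 -0.02]
pics/w7.npz 0.048 [34.5, 31.2, 28.1, 25.8, 30.7, 31.8, 27.1, 26.6, 26.8]
pics/w7.npz -0.048 [34.5, 31.4, 28.2, 25.6, 31.3, 31.5, 27.2, 26.5, 26.5]
```

View pics/w7.png

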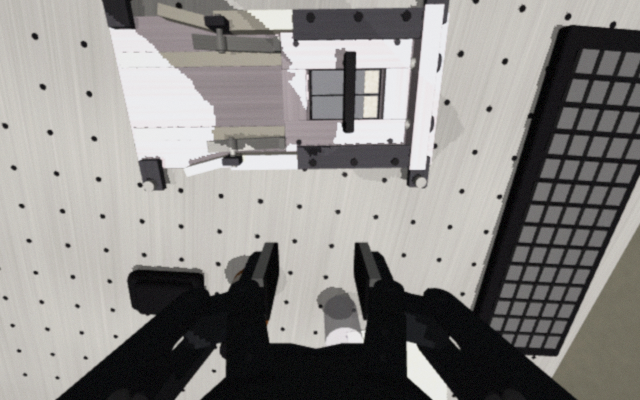

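View pics/s7.png

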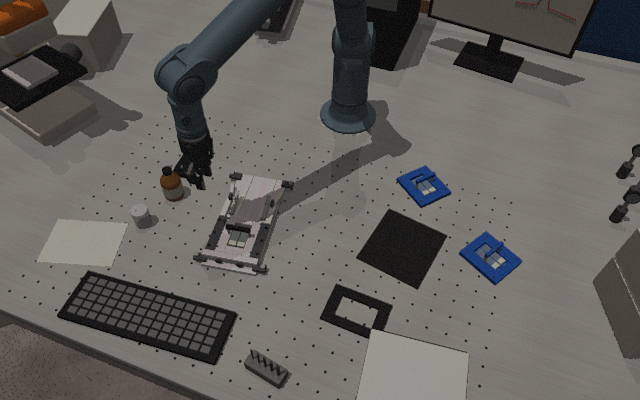

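The frame sits in the dock. Its rear edge is at column ~285 in the wrist view, both catches are at rest height behind it, and the bystanders have not moved. The robot touches nothing, so I hand in.

```bash
python3 -c "
from rig import arm
print(arm.job_done())"
```

```text
the job is handed in; nothing more can be done
None
```

The aluminium frame is latched in the dock and the job is handed in, at about 19 s of the allowed 69 s. I picked the frame up by its handle bar, set it on the deck between the flares and slid it in. I then pressed it against the plungers with about 11 N until both catches had dropped, eased back so the springs seated it, let go and moved away.

**Last checks:**
- **Catches:** depth readings after release put both arms within about 0.3 mm of their heights at rest, just behind the frame's rear edge.
- **Frame position:** on easing back, before release, its centre was 64.7 mm past the latch line.
- **Forces:** the highest push reading was 11.6 N, so the wall's 20 N limit was not approached. While pushing, the frame also pressed down on the deck with up to about 12 N and pitched by about 0.7°, which I corrected.
- **Surroundings:** the last scene picture shows the other things where they were, and the gripper is clear of everything.

No check failed. The one small disagreement was the distance between the keeper strips, which I measured at 100.5 mm against the stated 102 mm. That is within the 2 mm calibration.

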